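# Stand the fallen drawing tube up in the bin

## Robot

A 6-joint arm with a two-finger parallel gripper is mounted at the origin on the work surface. World frame = base frame: x ahead of the robot, y to its left, z up, the work surface at z = 0. Lengths are in mm, angles in rad, forces in N, time in s.
With the tool pointing down it reaches from about 275 to 1000 mm from the base axis. Payload 8.4 kg.
Tool frame: the origin (TCP) lies between the finger pads; the fingertips stand 22 mm ahead of it and the grasp point (between the pads) lies 3 mm ahead of it; z points along the fingers, y is the line along which they close (so a half turn about z gives the same grasp; the last joint's range is limited). The gripper opens to 85 mm and grips with 20 to 120 N. Pads are 22 mm wide; open, the fingers measure 114 mm over their backs; the gripper's body (76 mm by 85 mm) begins 54 mm behind the grasp point. The pads swing forward as they close: fully open they stand 13 mm farther back than shut.
Start: joints at [1.138, 0.353, 1.633, -0, 1.155, -0.002], TCP at [260.998, 567.898, 253.281] pointing down, gripper open.
Joint ranges: [-2.63, 2.63], [-0.92, 2.1], [0.06, 2.66], [-1.3, 4.44], [0, 2.69], [-3.02, 3.02]. Speed limits (rad/s): [2.22, 2.22, 2.79, 3.14, 3.14, 3.14].

## Interface

Orientations are given as [roll, pitch, yaw] about the fixed x, y, z axes, in that order (R = Rz(yaw) Ry(pitch) Rx(roll)).
In Python, from rig import r, grab_frame gives the robot as it stands.
- The arm moves only by the shell command python3 -m inch 'ROWS' [FORCE]. ROWS is JSON, a list of rows, each a list of 7 numbers: the turn, a rotation vector about the tool's x, y, z as a fraction of full scale, then the shift along the tool's x, y, z as a fraction of full scale, then the closure, from 0 (fully open) to 1 (shut). In form: [[rx, ry, rz, dx, dy, dz, fingers], ...]. A call has 1 to 8 rows; each row shifts and turns the commanded pose from where the row before left it, along the tool's axes as they then stand; what a row does not reach is not made up. Full scale, the value 1, is 2.5 cm for a shift and pi rad for a turn. A row lasts 1/12 s, in which the tool goes at most 41.7 mm and 7.16 degrees, less where a joint would pass 70% of its speed; a pose out of reach is approached as far as the arm can. A call with a number of a shift or a turn outside -1 to 1 is refused whole. A call with a gripper value outside its range is refused whole. The fingers move at their own pace and stop on an object; FORCE is the grip in N (left out, the last holds). Time passes only in rows, so rows that do not move let the fingers close. It gives the time, the measured TCP pose, the force, the opening and the grip force at its end, in the units of the state.
- r.sense(): the state, without advancing time (a new reading comes with each control period).
- grab_frame(name): name is "side" or "top" or "wrist"; returns a dict with "pixels" (384x512x3 uint8, red, green, blue), "z_map" (384x512 float32, mm along the optical axis (not along the pixel's ray), 0 where there is no reading), "vertical_fov" (degrees; the focal length in pixels is half the picture's height over the tangent of half this angle, whatever the lens; pixels are square), "cx", "cy" (the principal point, pixels), "cam_to_world" (4x4, takes a point from camera to world coordinates). Camera axes: x right, y down, z forward; pixel columns grow to the right and rows downward; lengths in mm; the calibration is good to about 2 mm. A picture is of the moment at which its call begins.
- r.sign_off(): hands the job in; it is judged then, once.
The state is a dict: "clock": time; "qpos": joint angles; "qvel": joint speeds; "joint_efforts": joint torques, N m; "eef_pos": TCP position; "tcp_rot": TCP orientation; "contact_force": force on the tool from outside, world axes, zero at the start; "wrist_torque": the same for the moment, N m; "opening": opening from 0.0 (shut) to 1.0 (fully open); "grasp_force": force on a finger pad.
Only numpy, scipy, OpenCV 4.12 (cv2) and the standard library are available. Lean on these libraries where they do the work, as an engineer would, in place of code of your own. Each camera call takes 0.05 s, during which the arm holds its last target. There are 200 camera calls.

## Task

The long square cardboard tube with the red cap has toppled over in the wide bay of the deep blue bin and is wedged across it. Tip it upright and leave it standing freely on its white end on the floor of that bay, red cap on top. Keep its foot down inside the bin the whole time, and do not knock over the two short tubes standing in the narrow bay.

Things in the scene. Friction and masses are not known exactly. Their poses are not given: they have to be found in the camera images.
- bin: Blue open-topped plastic bin fixed to the table, outside 198 mm long (its x axis), 202 mm wide (y), 130 mm high; walls 4 mm, floor 5 mm thick. Origin on the table, under the centre of the wide bay; z up. Wide bay: inner x -95..+95 mm, y -65..+65 mm. A full-height wall divides it from the narrow bay at y +69..+129 mm. Every start has the bin's +x axis within 0.8 rad of the robot's straight-ahead direction (world +x).
- bay_floor (a point): Centre of the wide bay's inner floor, 5 mm above the bin's origin; axes as the bin.
- tube_center (a point): Centre of the long square cardboard tube (40 x 40 mm section, 210 mm long, about 0.2 kg, brown; white end piece at its foot, red cap at its head). z runs along the tube from white foot to red head. At the start its foot is in the bay's bottom corner at the bin's -x wall and its head leans on the +x wall, the tube rising at about 38 degrees over the floor in the bin's x-z plane, its sides parallel to the bin's long walls; the head just shows above the rim.
- tube_foot (a point): Centre of the tube's white foot face, 105 mm from the tube's centre; axes as the tube.
- short_a_center (a point): Centre of a short square tube standing in the narrow bay, 36 x 36 x 155 mm, white cap; z up.
- short_b_center (a point): Centre of a short square tube standing in the narrow bay, 36 x 36 x 145 mm, yellow cap; z up.

How it is judged (in metres and radians):
At the end, for the whole second after the job is handed in: The long tube stands on its white foot on the floor of the wide bay (foot within 6 mm of the floor), within 0.08 rad (4.6 degrees) of vertical with the red cap on top, released and at rest; both short tubes still stand within 0.2 rad of vertical (angle between tube_center's own z axis and vertical below 0.08 rad and z of tube_foot in the frame of bay_floor between -0.004 and 0.006 m and x of tube_foot in the frame of bay_floor between -0.085 and 0.085 m and y of tube_foot in the frame of bay_floor between -0.055 and 0.055 m and angle between each of short_a_center, short_b_center's own z axis and vertical below 0.2 rad and linear speed of tube below 0.02 m/s); the robot touches nothing.
It fails at once if the long tube's foot is lifted out above the bin's rim (height (world z) of tube_foot above 0.13 m).
It fails at once if a short tube is knocked over (angle between any of short_a_center, short_b_center's own z axis and vertical above 0.35 rad).
It also fails if it takes over 35 s, if anything falls off the work surface, if the arm or the gripper's body presses on something with over 40 N, if the wrist force passes 120 N, or if a joint passes its speed limit or range.

## Working session

There is one attempt and no reset: what is moved stays moved. The work goes in short steps, Python scripts to look and compute and a shell command to move; the robot and the scene stay as the last step left them, time stands still between calls to the robot, and variables do not carry over. Pictures are saved under pics/ and viewed, at most 10 in all, crops included, and the job is handed in when it is done.

```bash
ls; mkdir -p pics; cat > h.py <<'E'
import numpy as np, cv2
from rig import r, grab_frame
def grab(n, save=None):
    f=grab_frame(n)
    if save: cv2.imwrite('pics/'+save+'.png', f['pixels'][:,:,::-1])
    return f
def pts(f):
    h,w=f['z_map'].shape; fl=h/2/np.tan(np.radians(f['vertical_fov'])/2)
    v,u=np.mgrid[:h,:w]; z=f['z_map']
    P=np.stack([(u-f['cx'])/fl*z,(v-f['cy'])/fl*z,z,np.ones_like(z)],-1)
    return (P@np.array(f['cam_to_world']).T)[...,:3]
def masks(f):
    H=cv2.cvtColor(f['pixels'],cv2.COLOR_RGB2HSV).astype(int); h,s,v=H[...,0],H[...,1],H[...,2]
    return dict(red=((h<7)|(h>173))&(s>130)&(v>60), blue=(h>95)&(h<130)&(s>100), yellow=(h>22)&(h<35)&(s>120),
      brown=(h>=8)&(h<22)&(s>60), white=(s<30)&(v>180))
E
python3 - <<'E'
from h import *
np.set_printoptions(precision=1,suppress=True)
for n in ['top','side']:
    f=grab(n,n+'0'); P=pts(f); 
    for k,m in masks(f).items():
        m=m&(f['z_map']>0)&(P[...,2]>8)
        if m.sum()>5:
            q=P[m]; vu=np.argwhere(m); print(n,k,m.sum(),'px',vu.mean(0)[::-1],np.median(q,0),np.percentile(q,2,0),np.percentile(q,98,0))
    m=masks(f)['blue']&(P[...,2]>124)&(P[...,2]<137)
    if m.sum()>20: print(n,'rim',m.sum(),cv2.minAreaRect(P[m][:,:2].astype(np.float32)),np.median(P[m][:,2]))
s=r.sense(); print(s)
E
```

```text
pics
top red 775 px [329.3  76.4] [669.3 -82.4 149.4] [ 644.5 -111.9   44.3] [882.2  74.3 162.7]
top blue 5183 px [330.6 142.5] [635.2 -51.9  98.3] [ 488.7 -153.5   12.4] [725.6  85.2 130.5]
top yellow 620 px [292.5 105.2] [669.9  18.8 149.1] [651.2   0.   46.6] [720.9  37.6 151.2]
top brown 3252 px [265.3 141.6] [619.6 -56.8  97.8] [524.6 -98.3  22.4] [725.1 552.3 149.7]
top rim 1475 ((605.62109375, -30.803512573242188), (200.21620178222656, 198.0663299560547), 69.59171295166016) 128.77457763169525
side red 712 px [379.4 206.4] [ 661.4 -105.1  142.9] [ 644.4 -119.    23.9] [865.5  73.7 161.3]
side blue 16049 px [280.3 227.5] [ 569.4 -103.7   89. ] [  17.7 -158.    12.6] [705.6 752.7 164. ]
side yellow 475 px [341.6 174.4] [667.5   5.7 146.2] [651.2  -2.3 129.9] [689.3  38.  149.3]
side brown 5725 px [268.2 118.2] [632.2 558.9 124.6] [ 556.6 -110.3   20.6] [ 729.9 1066.3  313.9]
side white 10161 px [398.  122.7] [868.3 676.6  56.6] [   9.  -183.3   12.2] [1972.  1553.3  290.2]
side rim 1503 ((339.1785888671875, 324.237060546875), (275.6800537109375, 1163.322265625), 36.80848693847656) 127.41282676837562
{'clock': 0.1, 'qpos': array([ 1.1,  0.4,  1.6, -0. ,  1.2, -0. ]), 'qvel': array([-0.,  0., -0., -0.,  0., -0.]), 'joint_efforts': array([ -0. , -60.6, -34.3,  -0. ,   0. ,   0. ]), 'eef_pos': array([260.8, 567.5, 252.6]), 'tcp_rot': array([-3.1, -0. ,  2.7]), 'contact_force': array([ 0.5,  0.5, -0.1]), 'wrist_torque': array([-0. , -0.1,  0. ]), 'grasp_force': 0.0, 'opening': 1.00211504753463}
```

View pics/top0.png

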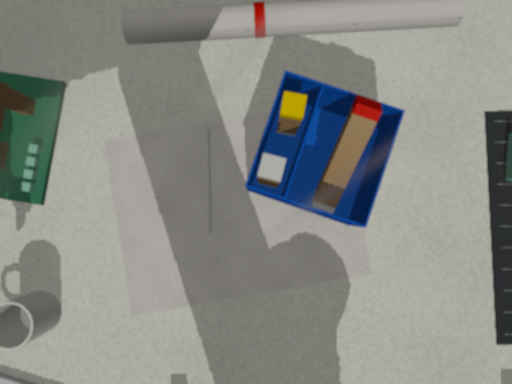

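View pics/side0.png

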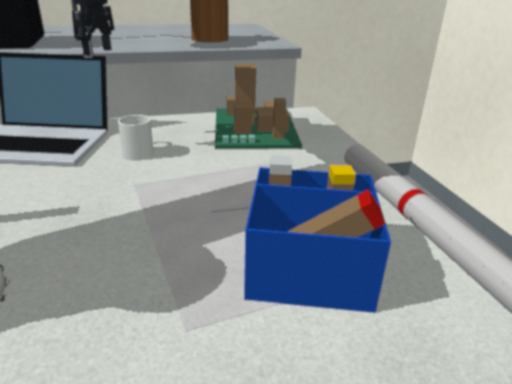

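The top view shows the bin at about (327,148) px, the red cap at (368,108) and the tube foot at (325,200). The yellow short tube is at (293,105) and the white one at (271,168). In the side view the red cap is at (372,210), just above the rim.

```bash
cat >> h.py <<'E'
from scipy.spatial.transform import Rotation as R
np.set_printoptions(precision=3,suppress=True)
def togo(p,Rt):
    s=r.sense(); Rc=R.from_euler('xyz',s['tcp_rot'])
    d=Rc.inv().apply(np.array(p)-s['eef_pos'])/25
    rv=(Rc.inv()*Rt).as_rotvec()/np.pi
    print('shift rows(25mm)',d,'turn(pi)',rv,'| pos',s['eef_pos'],'rpy',s['tcp_rot'],'q',s['qpos'],'F',s['contact_force'],'t',s['clock'])
E
python3 - <<'E'
from h import *
def ray(f,u,v):
    fl=192/np.tan(np.radians(f['vertical_fov'])/2); M=np.array(f['cam_to_world'])
    d=M[:3,:3]@np.array([(u-f['cx'])/fl,(v-f['cy'])/fl,1]); return M[:3,3],d/np.linalg.norm(d)
f=grab('top'); P=pts(f); m=masks(f)
q=P[m['blue']&(P[...,2]>122)&(P[...,2]<137)]; q=q[np.hypot(*(q[:,:2]-[605,-31]).T)<160]
box=cv2.minAreaRect(q[:,:2].astype(np.float32)); print(box, np.median(q[:,2]))
# yaw from table-plane check: rays of the rim outline onto z=130
mk=(m['blue']).astype(np.uint8); mk[:, :240]=0
c=max(cv2.findContours(mk,0,2)[0],key=cv2.contourArea)[:,0]
o=[]
for u,v in cv2.convexHull(c)[:,0]:
    a,d=ray(f,u,v); o.append((a+d*(130-a[2])/d[2])[:2])
b2=cv2.minAreaRect(np.array(o,np.float32)); print('hull on rim plane',b2)
ang=box[2]-90; ang2=b2[2]-90
for A,c in ((ang,box[0]),(ang2,b2[0])):
    A=np.radians(A); X=np.array([np.cos(A),np.sin(A)]); Y=np.array([-X[1],X[0]]); O=np.array(c)-32*Y
    print('yaw',A,'O',O)
    for n in ['top','side']:
        g=grab(n); Q=pts(g); mm=masks(g)
        w=Q-np.append(O,0); L=np.stack([w[...,:2]@X,w[...,:2]@Y,w[...,2]],-1)
        inb=(abs(L[...,0])<110)&(abs(L[...,1])<75)
        for k,zmin in (('red',125),('brown',30)):
            s=mm[k]&inb&(L[...,2]>zmin); s=cv2.erode(s.astype(np.uint8),np.ones((2,2)))>0
            print(n,k,s.sum(),'med',np.median(L[s],0),'lo',np.percentile(L[s],3,0),'hi',np.percentile(L[s],97,0))
# two-ray check of red cap centroid
rs=[]
for n in ['top','side']:
    g=grab(n); mm=masks(g)['red']&(pts(g)[...,2]>120); v,u=np.argwhere(mm).mean(0); rs.append(ray(g,u,v))
(a,d),(b,e)=rs; t=np.linalg.lstsq(np.stack([d,-e],1),b-a,rcond=None)[0]; print('tri red',a+t[0]*d,b+t[1]*e)
E
```

```text
((605.5228271484375, -30.72430419921875), (200.3321533203125, 197.93898010253906), 69.53609466552734) 128.65371855163062
hull on rim plane ((603.6461791992188, -29.773330688476562), (199.40045166015625, 200.71490478515625), 69.58028411865234)
yaw -0.3571625259029793 O [594.335 -60.705]
top red 438 med [ 70.263  -7.145 156.297] lo [ 60.844 -25.884 139.786] hi [ 90.808  11.038 162.835]
top brown 1983 med [  6.466  -7.543 111.598] lo [-64.874 -26.021  57.736] hi [ 55.814  11.069 148.734]
side red 454 med [ 74.713 -27.437 149.955] lo [ 62.283 -29.697 128.551] hi [ 91.716   2.156 161.214]
side brown 1436 med [ 38.913 -26.949 121.571] lo [-14.109 -29.687  95.211] hi [ 71.22    3.313 146.927]
yaw -0.3563912744512924 O [592.482 -59.763]
top red 452 med [ 72.834  -7.287 156.254] lo [ 62.865 -26.023 139.442] hi [ 93.323  10.806 163.057]
top brown 1991 med [  8.834  -7.975 111.965] lo [-62.772 -26.234  56.908] hi [ 57.624  10.792 149.17 ]
side red 460 med [ 76.965 -27.534 150.27 ] lo [ 64.429 -29.731 128.184] hi [ 93.848   2.343 161.285]
side brown 1458 med [ 41.052 -27.225 121.881] lo [-10.682 -30.016  95.92 ] hi [ 73.522   3.687 147.594]
tri red [664.378 -96.368 140.436] [664.515 -96.422 140.487]
```

```bash
python3 - <<'E'
from h import *
Y=np.array([.3495,.937,0]); Z=np.array([0,0,-1.]); X=np.cross(Y,Z)
togo([649,-89.5,240],R.from_matrix(np.stack([X,Y,Z],1)))
E
```

```text
shift rows(25mm) [-25.083 -17.409   0.532] turn(pi) [-0.    -0.    -0.023] | pos [260.998 567.833 253.218] rpy [-3.141  0.     2.711] q [ 1.138  0.353  1.633 -0.     1.155 -0.002] F [-0.292  0.851  0.047] t 0.45
```

```bash
python3 -m inch '[[0,0,-0.012,-0.9,-0.62,0,0.25],[0,0,-0.011,-0.9,-0.62,0,0.25],[0,0,0,-0.98,-0.68,0,0.25],[0,0,0,-0.98,-0.68,0,0.25],[0,0,0,-0.98,-0.68,0,0.25],[0,0,0,-0.98,-0.68,0,0.25],[0,0,0,-0.98,-0.68,0,0.25],[0,0,0,-0.98,-0.68,0,0.25]]' 40
python3 -m inch '[[0,0,0,-0.98,-0.68,0,0.25],[0,0,0,-0.98,-0.68,0,0.25],[0,0,0,-0.98,-0.68,0,0.25],[0,0,0,-0.98,-0.68,0,0.25],[0,0,0,-0.98,-0.68,0,0.25],[0,0,0,-0.98,-0.68,0,0.25],[0,0,0,-0.98,-0.68,0,0.25],[0,0,0,-0.98,-0.68,0,0.25]]'
python3 -m inch '[[0,0,0,-0.98,-0.68,0,0.25],[0,0,0,-0.98,-0.68,0,0.25],[0,0,0,-0.98,-0.68,0,0.25],[0,0,0,-0.98,-0.68,0,0.25],[0,0,0,-0.98,-0.68,0,0.25],[0,0,0,-0.98,-0.68,0,0.25],[0,0,0,0,0,0,0.25]]'
cat > t.py <<'E'
import sys
from h import *
Y=np.array([.3495,.937,0]); Z=np.array([0,0,-1.]); X=np.cross(Y,Z)
togo([float(a) for a in sys.argv[1:4]],R.from_matrix(np.stack([X,Y,Z],1)))
E
python3 t.py 649 -89.5 240
```

```text
clock: 1.12
eef_pos: [392.3, 373.2, 253.4]
tcp_rot: [3.141, 0.0, 2.783]
contact_force: [-0.7, -0.3, -0.1]
opening: 0.752
grasp_force: 0.0
clock: 1.78
eef_pos: [528.2, 176.9, 253.5]
tcp_rot: [3.141, 0.0, 2.783]
contact_force: [0.8, 0.9, 0.2]
opening: 0.753
grasp_force: 0.0
clock: 2.37
eef_pos: [631.9, 27.2, 253.3]
tcp_rot: [-3.141, 0.002, 2.78]
contact_force: [-0.8, -0.5, -0.7]
opening: 0.751
grasp_force: 0.0
shift rows(25mm) [-2.286 -4.124  0.542] turn(pi) [-0.     0.001 -0.001] | pos [631.946  27.162 253.327] rpy [-3.141  0.002  2.78 ] q [ 0.041  0.364  1.618 -0.002  1.158 -1.168] F [-0.752 -0.482 -0.734] t 2.3667
```

```bash
python3 -m inch '[[0,0,0,-0.57,-1,0,0.25],[0,0,0,-0.57,-1,0,0.25],[0,0,0,-0.57,-1,0,0.25],[0,0,0,-0.57,-1,0,0.25],[0,0,0,0,-0.12,0,0.25],[0,0,0,0,0,0,0.25],[0,0,0,0,0,0,0.25]]'
python3 t.py 649 -89.5 240
python3 - <<'E'
from h import *
f=grab('wrist','w1'); P=pts(f); m=masks(f)
O=np.array([593.5,-60.3,0]); X=np.array([.937,-.3495,0]);Y=np.array([.3495,.937,0])
w=P-O; L=np.stack([w@X,w@Y,P[...,2]],-1)
for k in ('red','brown','blue'):
    s=m[k]&(f['z_map']>0)&(abs(L[...,0])<150)&(abs(L[...,1])<150)
    if k!='blue': s&=abs(L[...,1])<60
    if s.sum(): print(k,s.sum(),np.median(L[s],0),np.percentile(L[s],3,0),np.percentile(L[s],97,0))
E
```

```text
clock: 2.95
eef_pos: [646.2, -84.8, 253.2]
tcp_rot: [3.141, -0.001, 2.782]
contact_force: [-0.2, 0.8, -0.1]
opening: 0.75
grasp_force: 0.0
shift rows(25mm) [-0.17  -0.139  0.526] turn(pi) [ 0.    -0.    -0.001] | pos [646.242 -84.751 253.166] rpy [ 3.141 -0.001  2.782] q [-0.133  0.395  1.572  0.001  1.175 -1.345] F [-0.189  0.784 -0.082] t 2.95
red 2074 [ 70.598  -7.705 157.771] [ 61.096 -26.526 137.628] [ 94.846  11.282 164.062]
brown 10045 [  2.509  -7.918 109.332] [-71.63  -26.492  53.   ] [ 57.55   10.594 150.926]
blue 43826 [ 3.357 55.141 57.303] [-80.916 -65.287   4.375] [ 96.886 129.462 130.648]
```

View pics/w1.png

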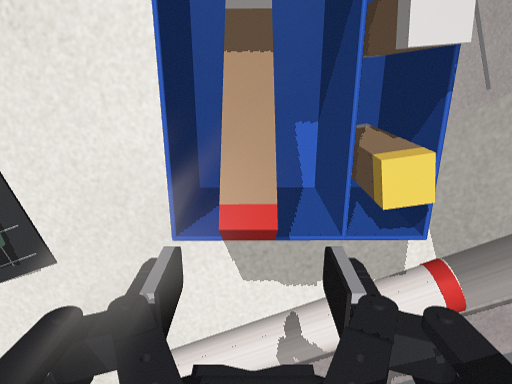

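The wrist view has the red cap at (248,220) px, centred between the fingers. Descend.

```bash
python3 -m inch '[[0,0,0,-0.17,-0.14,0.9,0.25],[0,0,0,0,0,0.9,0.25],[0,0,0,0,0,0.9,0.25],[0,0,0,0,0,0.9,0.25],[0,0,0,0,0,0.9,0.25],[0,0,0,0,0,0,0.25],[0,0,0,0,0,0,0.25]]'
python3 t.py 649 -89.5 140
```

```text
clock: 3.58
eef_pos: [648.6, -88.7, 140.1]
tcp_rot: [-3.141, -0.003, 2.784]
contact_force: [0.5, -0.1, 0.8]
opening: 0.752
grasp_force: 0.0
shift rows(25mm) [-0.027 -0.023  0.003] turn(pi) [-0.    -0.001 -0.   ] | pos [648.56  -88.727 140.069] rpy [-3.141 -0.003  2.784] q [-0.138  0.516  1.654  0.     0.974 -1.352] F [ 0.454 -0.108  0.753] t 3.5833
```

```bash
python3 -m inch '[[0,0,0,0,0,0,1],[0,0,0,0,0,0,1],[0,0,0,0,0,0,1],[0,0,0,0,0,0,1],[0,0,0,0,0,0,1],[0,0,0,0,0,0,1],[0,0,0,0,0,0,1],[0,0,0,0,0,0,1]]' 60
python3 t.py 649 -89.5 140
```

```text
clock: 4.25
eef_pos: [650.5, -89.8, 142.7]
tcp_rot: [3.14, 0.003, 2.783]
contact_force: [-0.1, 3.3, 7.1]
opening: 0.463
grasp_force: 60.4
shift rows(25mm) [ 0.06  -0.008  0.108] turn(pi) [ 0.     0.001 -0.   ] | pos [650.463 -89.845 142.715] rpy [3.14  0.003 2.783] q [-0.14   0.513  1.652  0.001  0.973 -1.353] F [-0.067  3.285  7.064] t 4.25
```

```bash
python3 -m inch '[[0,0,0,0,0,-0.3,1],[0,0,0,0,0,-0.4,1],[0,0,0,0,0,-0.5,1],[0,0,0,0,0,-0.5,1],[0,0,0,0,0,-0.5,1],[0,0,0,0,0,-0.3,1],[0,0,0,0,0,0,1]]' 80
python3 - <<'E'
from h import *
grab('side','s2')
E
```

```text
clock: 4.83
eef_pos: [650.5, -90.3, 206.1]
tcp_rot: [3.141, 0.004, 2.783]
contact_force: [0.3, -0.1, -2.3]
opening: 0.456
grasp_force: 80.6
```

View pics/s2.png

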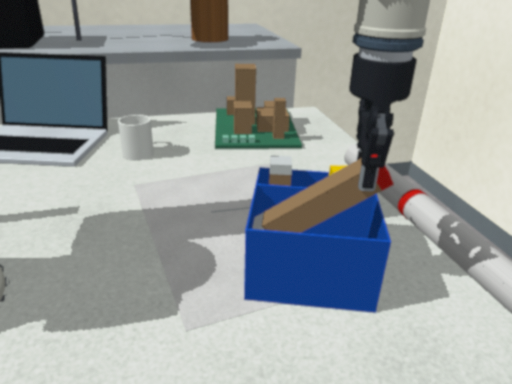

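The side view shows the tube held just under the red cap (383,178 px), its angle unchanged and its foot at about (265,222), still inside the bin. Rotate upright.

```bash
python3 -m inch '[[0,-0.036,0,0,0,0,1],[0,-0.036,0,0,0,0,1],[0,-0.036,0,0,0,0,1],[0,-0.036,0,0,0,0,1],[0,-0.036,0,0,0,0,1],[0,-0.036,0,0,0,0,1],[0,-0.036,0,0,0,0,1],[0,-0.036,0,0,0,0,1]]'
python3 -m inch '[[0,0,0,0,0,0,1],[0,0,0,0,0,0,1]]'
cat > tube.py <<'E'
import sys
from h import *
O=np.array([593.5,-60.3,0]); X=np.array([.937,-.3495,0]);Y=np.array([.3495,.937,0])
for n in ('side','top'):
    f=grab(n,sys.argv[1]+n); P=pts(f); m=masks(f)
    w=P-O; L=np.stack([w@X,w@Y,P[...,2]],-1)
    for k in ('red','brown'):
        s=m[k]&(f['z_map']>0)&(abs(L[...,0])<110)&(L[...,1]>-70)&(L[...,1]<50)
        if s.sum()>5: print(n,k,s.sum(),np.median(L[s],0),np.percentile(L[s],3,0),np.percentile(L[s],97,0))
        if k=='brown' and n=='side' and s.sum()>20:
            for z0 in range(100,230,20):
                b=s&(abs(L[...,2]-z0)<10)
                if b.sum()>5: print(z0,b.sum(),np.percentile(L[b],3,0)[:2],np.percentile(L[b],97,0)[:2])
s=r.sense(); g=R.from_euler('xyz',s['tcp_rot']).apply([0,0,3])+s['eef_pos']; w=g-O
print('grasp in bin',w@X,w@Y,g[2],'tool z',R.from_euler('xyz',s['tcp_rot']).as_matrix().T.round(3).tolist(),'q',s['qpos'],s['contact_force'],s['clock'])
E
python3 tube.py s3
```

```text
clock: 5.55
eef_pos: [648.1, -103.3, 205.0]
tcp_rot: [-3.102, 0.676, 2.779]
contact_force: [1.0, -1.0, -3.4]
opening: 0.458
grasp_force: 81.1
clock: 5.72
eef_pos: [648.8, -103.3, 205.5]
tcp_rot: [-3.101, 0.674, 2.78]
contact_force: [0.1, 0.5, -2.2]
opening: 0.459
grasp_force: 81.2
side red 553 [ 83.292 -39.859 219.903] [ 62.929 -43.445 204.418] [ 99.089  -7.044 227.145]
side brown 1773 [ 57.208 -42.76  154.984] [ 34.553 -45.156 116.79 ] [ 88.386 -12.004 195.399]
100 23 [ 30.035 -29.421] [33.285 -9.741]
120 308 [ 33.823 -45.504] [ 73.038 -13.249]
140 441 [ 38.613 -45.263] [ 77.799 -14.872]
160 471 [ 43.892 -44.657] [ 83.193 -12.63 ]
180 430 [ 48.835 -44.301] [88.877 -8.287]
200 90 [ 53.349 -44.067] [ 93.424 -19.376]
top red 852 [ 77.984 -20.542 223.8  ] [ 60.466 -39.135 217.199] [ 98.336  -2.317 228.897]
top brown 237 [27.148 -6.221 82.972] [-17.125 -17.319  48.184] [ 51.333  20.995 304.652]
grasp in bin 69.58560668311522 -21.000885047281205 203.80565169468755 tool z [[-0.73, 0.277, -0.625], [0.378, 0.925, -0.03], [0.57, -0.258, -0.78]] q [-0.048  0.271  2.067 -0.969  0.284 -0.369] [ 0.561 -0.304 -1.933] 5.8167
```

View pics/s3side.png

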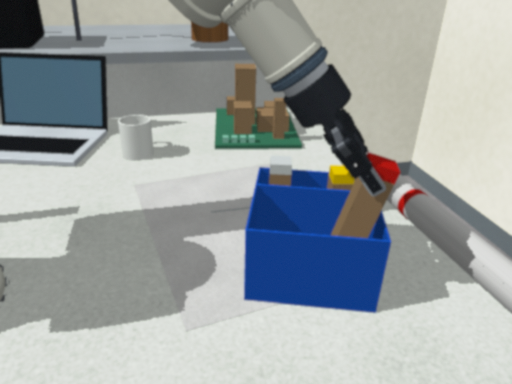

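The side view shows the tube still leaning about 14°, with the cap at (382,165) px. The rotation fell short because the wrist is near its singularity. Continue with small turns while moving to mid-bay.

```bash
python3 -m inch '[[0,-0.008,0,0.2,0.06,-0.16,1],[0,-0.01,0,0.2,0.06,-0.16,1],[0,-0.01,0,0.2,0.06,-0.16,1],[0,-0.01,0,0.2,0.06,-0.16,1],[0,-0.01,0,0.2,0.06,-0.16,1],[0,-0.01,0,0.2,0.06,-0.16,1],[0,-0.01,0,0.2,0.06,-0.16,1],[0,-0.01,0,0.2,0.06,-0.16,1]]'
python3 -m inch '[[0,0,0,0,0,0,1],[0,0,0,0,0,0,1]]'
python3 tube.py s4
python3 - <<'E'
from h import *
s=r.sense(); Rc=R.from_euler('xyz',s['tcp_rot'])
X=np.array([.937,-.3495,0]);Y=np.array([.3495,.937,0]);Z=np.array([0,0,1.])
for t in (50,52,54):
    a=np.radians(t); z=np.sin(a)*X-np.cos(a)*Z; M=np.stack([np.cross(Y,z),Y,z],1)
    print(t,(Rc.inv()*R.from_matrix(M)).as_rotvec()/np.pi)
E
```

```text
clock: 6.48
eef_pos: [618.6, -71.3, 265.2]
tcp_rot: [-3.093, 0.807, 2.788]
contact_force: [-0.7, 0.2, -1.8]
opening: 0.452
grasp_force: 82.4
clock: 6.65
eef_pos: [618.7, -71.2, 264.5]
tcp_rot: [-3.095, 0.806, 2.787]
contact_force: [-0.1, 0.5, -2.6]
opening: 0.461
grasp_force: 82.5
side red 520 [ 41.879 -20.72  281.584] [ 21.11  -23.614 267.056] [ 56.862  12.316 285.726]
side brown 2884 [ 25.012 -24.45  184.385] [  2.504 -27.698 109.942] [ 49.569  -8.639 252.737]
100 87 [ -1.062 -28.722] [ 35.285 -10.311]
120 341 [  0.136 -28.452] [ 36.882 -12.539]
140 356 [  2.513 -27.6  ] [ 39.539 -10.078]
160 375 [  4.745 -27.206] [ 42.01  -10.028]
180 400 [  7.116 -26.536] [44.423 -7.74 ]
200 413 [  9.782 -26.048] [46.904 -7.506]
220 426 [ 12.053 -25.353] [48.881 -8.804]
top red 1238 [ 35.426  -1.292 283.291] [ 17.975 -20.082 271.556] [ 57.034  17.126 286.534]
top brown 201 [ 15.931  -7.861 258.485] [ -4.776 -21.725 153.379] [ 27.379  16.196 308.35 ]
grasp in bin 29.66503644233782 -1.9372638381490717 261.43115732998007 tool z [[-0.65, 0.241, -0.721], [0.379, 0.925, -0.033], [0.659, -0.294, -0.692]] q [ 0.052  0.135  2.16  -1.295  0.348  0.002] [-0.401 -0.253 -3.14 ] 6.75
50 [-0.015 -0.022  0.001]
52 [-0.015 -0.033  0.001]
54 [-0.015 -0.044  0.001]
```

```bash
python3 -m inch '[[-0.007,0.014,0,0,0,0,1],[-0.007,0.014,0,0,0,0,1],[-0.0115,0,-0.0132,0,0,0,1],[-0.0115,0,-0.0132,0,0,0,1],[-0.0115,0,-0.0132,0,0,0,1],[-0.0115,0,-0.0132,0,0,0,1],[-0.0115,0,-0.0132,0,0,0,1],[-0.0115,0,-0.0132,0,0,0,1]]'
python3 -m inch '[[0,0,0,0,0,0,1],[0,0,0,0,0,0,1]]'
python3 tube.py s5 | grep -v '^1\|^2'
```

```text
clock: 7.42
eef_pos: [616.0, -71.9, 259.9]
tcp_rot: [-3.123, 0.721, 3.026]
contact_force: [0.6, -0.6, -2.7]
opening: 0.459
grasp_force: 82.4
clock: 7.58
eef_pos: [616.0, -72.0, 260.1]
tcp_rot: [-3.125, 0.722, 3.021]
contact_force: [-0.1, 0.8, -2.4]
opening: 0.458
grasp_force: 82.4
side red 406 [ 44.684 -17.553 274.845] [ 24.679 -23.53  260.138] [ 58.395  11.83  281.052]
side brown 3378 [ 15.724 -24.328 181.818] [-12.506 -32.147 109.998] [ 48.353   2.047 247.346]
top red 1184 [ 34.364   0.252 278.527] [ 15.851 -19.984 267.602] [ 55.525  20.48  283.026]
top brown 388 [ -8.34   -1.183 197.695] [-44.557 -23.948 100.287] [ 19.274  26.755 323.822]
grasp in bin 27.118483141179777 -2.223336804436263 258.1496165447917 tool z [[-0.745, 0.089, -0.661], [0.13, 0.991, -0.013], [0.654, -0.096, -0.75]] q [-0.104  0.11   2.145 -0.166  0.167 -1.396] [ 0.238 -0.481 -1.804] 7.6833
```

```bash
python3 - <<'E'
from h import *
from scipy.optimize import least_squares
# (q2,q3,q4,q5, pos, toolz)
D=[(.353,1.633,261,567.9,253.3,(0,0,-1)),(.516,1.654,648.6,-88.7,140.1,(0,0,-1)),(.395,1.572,646.2,-84.8,253.2,(0,0,-1)),
(.364,1.618,631.9,27.2,253.3,(0,0,-1)),(.271,2.067,648.8,-103.3,205.5,(.57,-.258,-.78)),(.135,2.16,618.7,-71.2,264.5,(.659,-.294,-.692)),(.11,2.145,616,-72,260.1,(.654,-.096,-.75))]
def res(p):
    a,l1,l2,h,L,ph=p; e=[]
    for q2,q3,x,y,z,t in D:
        w=np.array([x,y,z])-L*np.array(t); s=q2+q3
        e+= [np.hypot(w[0],w[1])-(a+l1*np.sin(q2)+l2*np.sin(s+ph)), w[2]-(h+l1*np.cos(q2)+l2*np.cos(s+ph))]
    return e
S=least_squares(res,[0,500,500,200,200,0]); p=S.x; print(p,np.array(res(p)).round(1))
a,l1,l2,h,L,ph=p
print('bin x 0 -> r ~600')
for z in (190,200,220):
  for rr in (590,620,650,670):
    out=[]
    for phi in (38,42,46,50,54):
        f=np.radians(phi); w=(rr-L*np.sin(f),z+L*np.cos(f))
        s=least_squares(lambda q:[a+l1*np.sin(q[0])+l2*np.sin(q[0]+q[1]+ph)-w[0],h+l1*np.cos(q[0])+l2*np.cos(q[0]+q[1]+ph)-w[1]],[.2,2.1]).x
        out.append(round(np.degrees(np.pi-f-s.sum()),1))
    print(z,rr,'q5 at pitch 38..54:',out)
E
```

```text
[ -3.048 567.978 503.013 301.568 322.934   0.123] [-0.1 -0.3  0.1  0.1 -0.4  0.1  0.5  0.2 -0.2 -0.4  0.3  0.7 -0.1 -0.3]
bin x 0 -> r ~600
190 590 q5 at pitch 38..54: [np.float64(3.6), np.float64(-3.3), np.float64(-10.5), np.float64(-18.0), np.float64(-25.8)]
190 620 q5 at pitch 38..54: [np.float64(4.6), np.float64(-2.2), np.float64(-9.3), np.float64(-16.6), np.float64(-24.3)]
190 650 q5 at pitch 38..54: [np.float64(5.7), np.float64(-1.0), np.float64(-8.0), np.float64(-15.2), np.float64(-22.7)]
190 670 q5 at pitch 38..54: [np.float64(6.5), np.float64(-0.2), np.float64(-7.1), np.float64(-14.2), np.float64(-21.6)]
200 590 q5 at pitch 38..54: [np.float64(5.1), np.float64(-1.7), np.float64(-8.8), np.float64(-16.2), np.float64(-24.0)]
200 620 q5 at pitch 38..54: [np.float64(6.0), np.float64(-0.7), np.float64(-7.7), np.float64(-15.0), np.float64(-22.6)]
200 650 q5 at pitch 38..54: [np.float64(7.1), np.float64(0.4), np.float64(-6.5), np.float64(-13.7), np.float64(-21.1)]
200 670 q5 at pitch 38..54: [np.float64(7.8), np.float64(1.2), np.float64(-5.7), np.float64(-12.8), np.float64(-20.1)]
220 590 q5 at pitch 38..54: [np.float64(8.3), np.float64(1.6), np.float64(-5.4), np.float64(-12.7), np.float64(-20.3)]
220 620 q5 at pitch 38..54: [np.float64(9.0), np.float64(2.3), np.float64(-4.5), np.float64(-11.7), np.float64(-19.2)]
220 650 q5 at pitch 38..54: [np.float64(9.8), np.float64(3.2), np.float64(-3.6), np.float64(-10.6), np.float64(-18.0)]
220 670 q5 at pitch 38..54: [np.float64(10.5), np.float64(3.9), np.float64(-2.9), np.float64(-9.9), np.float64(-17.1)]
```

```bash
python3 -m inch '[[0,0.015,0,0,0,0,1],[0,0.015,0,0,0,0,1],[0,0.015,0,0,0,0,1],[0.0093,0,0.0143,0,0,0,1],[0.0093,0,0.0143,0,0,0,1],[0.0093,0,0.0143,0,0,0,1],[0.0093,0,0.0143,0,0,0,1],[0,0,0,0,0,0,1]]'
python3 tube.py s6
python3 - <<'E'
from h import *
s=r.sense(); Rc=R.from_euler('xyz',s['tcp_rot'])
X=np.array([.937,-.3495,0]);Y=np.array([.3495,.937,0]);Z=np.array([0,0,1.])
a=np.radians(33); z=np.sin(a)*X-np.cos(a)*Z; M=np.stack([np.cross(Y,z),Y,z],1)
print((Rc.inv()*R.from_matrix(M)).as_rotvec()/np.pi)
E
```

```text
clock: 8.35
eef_pos: [616.8, -70.9, 261.0]
tcp_rot: [-3.127, 0.586, 2.804]
contact_force: [-0.1, 0.6, -2.3]
opening: 0.454
grasp_force: 82.4
side red 475 [ 43.329 -21.262 272.814] [ 24.649 -23.8   257.874] [ 57.976  10.324 282.892]
side brown 3162 [  4.311 -23.398 181.588] [-31.706 -25.865 108.941] [ 42.66    4.885 246.571]
100 116 [-38.568 -26.684] [0.585 2.163]
120 385 [-35.991 -26.597] [5.346 1.464]
140 404 [-28.583 -26.075] [12.883  3.394]
160 420 [-21.491 -25.728] [19.827  5.321]
180 450 [-15.119 -25.426] [28.233  5.41 ]
200 476 [ -7.451 -24.857] [34.397  5.147]
220 496 [ -0.742 -24.599] [40.741  3.297]
top red 957 [ 39.154  -0.126 277.536] [ 21.442 -19.757 270.048] [ 58.03   17.61  284.033]
top brown 446 [-24.586  11.817 145.525] [-49.487  -4.139 106.364] [ -0.949  34.638 356.889]
grasp in bin 26.861171346820846 -1.8639555749391068 258.2703585571002 tool z [[-0.788, 0.272, -0.552], [0.334, 0.942, -0.013], [0.517, -0.194, -0.834]] q [-0.022  0.136  2.038 -0.438  0.446 -0.909] [-1.223  0.468 -2.396] 8.45
[-0.001  0.003  0.006]
```

```bash
python3 -m inch '[[0,0,0.006,0.4,0,0.16,1],[0,0,0,0.55,0,0.22,1],[0,0,0,0.55,0,0.22,1],[0,0,0,0.55,0,0.22,1],[0,0,0,0.4,0,0.16,1],[0,0,0,0.16,0,0.09,1],[0,0,0,0,0,0,1],[0,0,0,0,0,0,1]]'
python3 tube.py s7
```

```text
clock: 9.12
eef_pos: [579.1, -57.8, 202.5]
tcp_rot: [-3.14, 0.585, 2.784]
contact_force: [-0.2, -0.6, -2.8]
opening: 0.462
grasp_force: 82.4
side red 501 [  2.549 -20.718 215.638] [-16.716 -24.79  200.026] [ 17.914  10.622 223.997]
side brown 1708 [-27.881 -23.309 147.479] [-59.128 -25.257 103.908] [  8.616   3.987 196.469]
100 157 [-62.278 -25.002] [-19.831   8.301]
120 366 [-55.223 -25.303] [-13.864   3.829]
140 380 [-48.042 -25.142] [-6.72   0.185]
160 406 [-41.032 -25.145] [0.074 6.452]
180 306 [-34.316 -25.018] [9.772 3.455]
200 61 [-27.973 -24.834] [ 18.886 -16.364]
top red 882 [ -2.13   -3.014 219.41 ] [-20.647 -21.373 211.508] [ 18.433  16.172 226.174]
top brown 108 [-57.961  15.758  94.652] [-72.325 -10.698  52.441] [-23.055  35.433 276.016]
grasp in bin -12.143358515880585 -2.492340922917383 200.67542644283643 tool z [[-0.78, 0.292, -0.553], [0.351, 0.936, -0.001], [0.517, -0.195, -0.833]] q [ 0.008  0.171  2.162 -0.677  0.323 -0.61 ] [ 0.205 -0.331 -1.731] 9.2167
```

View pics/s7side.png

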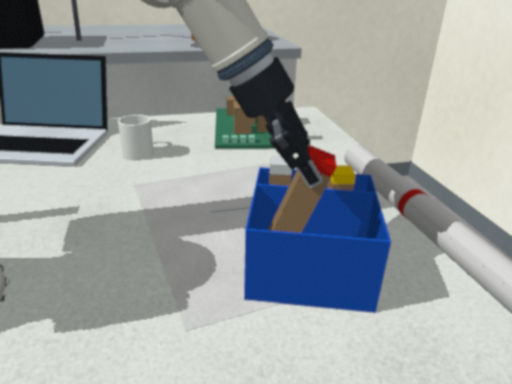

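The side view shows the cap at (320,160) px and the tube leaning about 19°, with its foot near the -x wall. Now push the foot against that wall so the tube pivots in lightly closed pads.

```bash
python3 -m inch '[[0,0,0,0.167,0,-0.11,1],[0,0,0,0.167,0,-0.11,1],[0,0,0,0.167,0,-0.11,1],[0,0,0,0.167,0,-0.11,1],[0,0,0,0.167,0,-0.11,1],[0,0,0,0.167,0,-0.11,1],[0,0,0,0.167,0,-0.11,1],[0,0,0,0,0,0,1]]' 30
python3 tube.py s8
```

```text
clock: 9.88
eef_pos: [547.0, -44.8, 203.9]
tcp_rot: [3.141, 0.588, 2.783]
contact_force: [3.9, -1.9, 0.1]
opening: 0.456
grasp_force: 83.0
side red 530 [-33.24  -18.346 220.579] [-52.763 -23.887 204.956] [-17.742  13.686 225.988]
side brown 1429 [-50.025 -22.286 147.841] [-72.244 -24.036 104.495] [-25.718 -16.715 198.654]
100 127 [-76.219 -23.853] [-39.232 -20.295]
120 307 [-73.944 -24.024] [-36.221 -20.199]
140 318 [-70.2  -24.03] [-32.622 -20.285]
160 336 [-65.635 -24.088] [-28.97  -19.899]
180 254 [-63.308 -23.93 ] [-24.708 -13.977]
200 71 [-56.184 -24.422] [-21.373 -21.093]
top red 928 [-37.126  -2.548 222.935] [-55.937 -21.093 213.471] [-17.378  17.031 227.187]
top brown 119 [-60.31   -7.188 196.115] [-71.571 -21.142  58.949] [-28.532  17.326 255.79 ]
grasp in bin -47.11997039097941 -1.8489243663715573 201.03559664382388 tool z [[-0.78, 0.292, -0.554], [0.351, 0.937, -0.0], [0.519, -0.194, -0.833]] q [ 0.042  0.121  2.224 -0.734  0.328 -0.525] [ 3.747 -0.685 -0.01 ] 9.9833
```

```bash
python3 -m inch '[[0,0,0,0.167,0,-0.11,1],[0,0,0,0.167,0,-0.11,1],[0,0,0,0.167,0,-0.11,1],[0,0,0,0.167,0,-0.11,1],[0,0,0,0.167,0,-0.11,1],[0,0,0,0.167,0,-0.11,1],[0,0,0,0,0,0,1],[0,0,0,0,0,0,1]]' 30
python3 tube.py s9
```

```text
clock: 10.65
eef_pos: [517.7, -34.7, 202.2]
tcp_rot: [-3.14, 0.584, 2.784]
contact_force: [3.1, 0.1, -1.2]
opening: 0.463
grasp_force: 83.7
side red 533 [-65.246 -18.705 222.786] [-85.937 -24.604 207.044] [-49.989  14.842 224.282]
side brown 1341 [-67.286 -23.248 148.493] [-87.503 -24.869 105.504] [-51.615 -21.21  203.001]
100 106 [-88.414 -25.166] [-52.982 -21.776]
120 289 [-87.713 -24.746] [-53.117 -21.647]
140 298 [-87.77  -24.868] [-52.77  -21.547]
160 309 [-86.965 -25.021] [-52.538 -21.456]
180 212 [-86.231 -24.872] [-49.776 -21.375]
200 103 [-64.612 -24.67 ] [-50.119 -21.585]
220 10 [-78.471  10.815] [-47.818  19.367]
top red 907 [-69.019  -3.179 224.062] [-88.047 -22.017 219.601] [-50.697  16.132 225.953]
top brown 98 [-89.056  -4.324 179.864] [-97.906 -18.774  53.976] [-53.674  16.438 257.901]
grasp in bin -78.1037652658667 -2.5476926790939416 199.5561161534376 tool z [[-0.781, 0.292, -0.551], [0.352, 0.936, -0.002], [0.516, -0.195, -0.834]] q [ 0.074  0.08   2.276 -0.776  0.339 -0.456] [ 2.527  0.097 -0.755] 10.75
```

```bash
python3 -m inch '[[0,0,0,-0.3,0,0.2,1],[0,0,0,-0.4,0,0.265,1],[0,0,0,-0.4,0,0.265,1],[0,0,0,-0.3,0,0.2,1],[0,0,0,0.055,0,0.083,1],[0,0,0,0.055,0,0.083,1],[0,0,0,0,0,0,1],[0,0,0,0,0,0,1]]'
python3 tube.py s10
```

```text
clock: 11.42
eef_pos: [556.5, -49.6, 196.5]
tcp_rot: [-3.139, 0.583, 2.784]
contact_force: [-0.3, 0.3, -2.3]
opening: 0.455
grasp_force: 83.6
side red 524 [-24.327 -19.064 217.004] [-44.092 -25.235 201.215] [ -9.034  14.283 218.574]
side brown 1232 [-26.735 -23.67  144.876] [-47.165 -25.527 105.601] [-11.131 -21.829 197.163]
100 104 [-47.849 -25.095] [-13.792 -21.972]
120 290 [-47.286 -25.2  ] [-12.352 -22.201]
140 299 [-45.943 -25.092] [-11.824 -21.87 ]
160 314 [-45.661 -25.585] [-11.179 -21.844]
180 138 [-45.051 -25.23 ] [ -9.75  -22.051]
200 65 [-25.5   -25.676] [ -9.104 -22.342]
top red 907 [-27.545  -3.137 218.607] [-46.643 -22.032 210.195] [ -8.841  16.102 220.531]
top brown 108 [-47.728  12.115 180.266] [-63.978 -20.188  46.854] [-12.989  33.936 244.393]
grasp in bin -36.36683149263421 -2.6068997535532485 194.56788458055678 tool z [[-0.781, 0.292, -0.551], [0.351, 0.936, -0.002], [0.516, -0.195, -0.834]] q [ 0.03   0.149  2.209 -0.744  0.316 -0.524] [-0.371  0.95  -2.082] 11.5167
```

View pics/s10side.png

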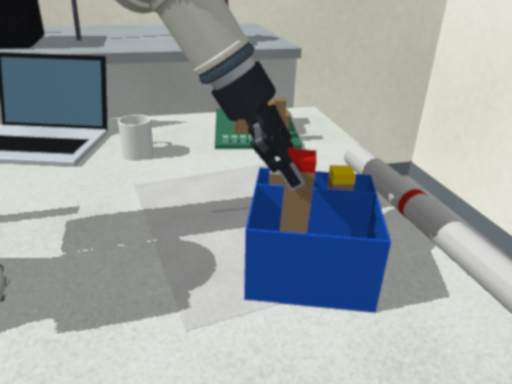

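The side view shows the tube nearly vertical with the cap at (302,160) px, a few mm above the floor. Lower until it touches.

```bash
python3 -m inch '[[0,0,0,0.03,0,0.045,1],[0,0,0,0.03,0,0.045,1],[0,0,0,0,0,0,1]]'
python3 -m inch '[[0,0,0,0.03,0,0.045,1],[0,0,0,0,0,0,1]]'
python3 -m inch '[[0,0,0,0.03,0,0.045,1],[0,0,0,0,0,0,1]]'
```

```text
clock: 11.77
eef_pos: [557.3, -49.5, 194.4]
tcp_rot: [-3.14, 0.584, 2.784]
contact_force: [0.3, 0.4, -3.9]
opening: 0.457
grasp_force: 83.6
clock: 11.93
eef_pos: [557.4, -49.6, 193.1]
tcp_rot: [-3.14, 0.584, 2.783]
contact_force: [-0.1, -0.6, -2.5]
opening: 0.456
grasp_force: 83.6
clock: 12.1
eef_pos: [558.2, -49.7, 192.8]
tcp_rot: [-3.14, 0.586, 2.784]
contact_force: [-4.1, 0.5, 8.4]
opening: 0.46
grasp_force: 84.9
```

```bash
python3 -m inch '[[0,0,0,0,0,0,0.52],[0,0,0,0,0,0,0.5],[0,0,0,0,0,0,0.48],[0,0,0,0,0,0,0.45],[0,0,0,0,0,0,0.4],[0,0,0,0,0,0,0.35],[0,0,0,0,0,0,0.3],[0,0,0,0,0,0,0.3]]'
python3 tube.py s11
```

```text
clock: 12.77
eef_pos: [557.5, -49.6, 191.8]
tcp_rot: [-3.14, 0.584, 2.783]
contact_force: [-0.1, 0.2, -0.2]
opening: 0.702
grasp_force: 0.0
side red 419 [-29.891 -18.595 213.299] [-47.506 -26.945 197.849] [-17.559  13.93  217.117]
side brown 1098 [-33.335 -23.413 140.419] [-52.344 -25.412 104.722] [-16.894 -21.756 193.887]
100 109 [-50.711 -24.877] [-15.997 -21.868]
120 291 [-51.517 -25.104] [-16.738 -21.757]
140 294 [-51.24  -25.015] [-17.072 -21.935]
160 276 [-51.612 -25.273] [-17.239 -21.912]
180 76 [-53.636 -25.079] [-16.853 -21.852]
200 30 [-33.716 -29.99 ] [-17.008 -21.718]
top red 829 [-34.792  -3.256 214.512] [-53.647 -21.731 207.598] [-17.561  16.193 216.495]
top brown 81 [-28.039  16.169 171.27 ] [-45.904  15.966 134.484] [-17.955  26.236 220.898]
grasp in bin -35.84043816863676 -2.529294174402958 189.38775816256916 tool z [[-0.781, 0.292, -0.552], [0.351, 0.936, -0.001], [0.516, -0.195, -0.834]] q [ 0.029  0.159  2.212 -0.775  0.305 -0.491] [ 0.329  0.378 -1.166] 12.8667
```

View pics/s11side.png

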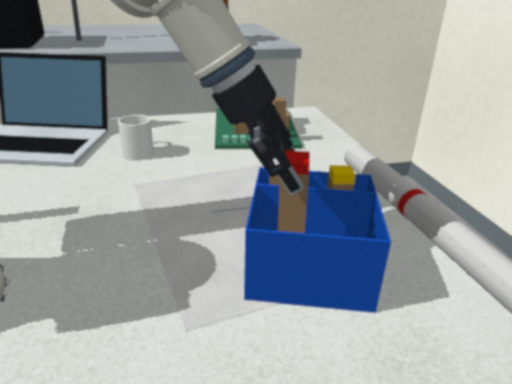

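Standing vertical with the cap at (300,162) px, top at 215 mm, and pads open. Retreat along the tool axis.

```bash
python3 -m inch '[[0,0,0,0,0,-0.2,0.25],[0,0,0,0,0,-0.4,0.25],[0,0,0,0,0,-0.6,0.25],[0,0,0,0,0,-0.8,0.25],[0,0,0,0,0,-0.8,0.25],[0,0,0,0,0,-0.8,0.25],[0,0,0,0,0,0,0.25],[0,0,0,0,0,0,0.25]]'
python3 tube.py s12
```

```text
clock: 13.53
eef_pos: [511.3, -31.7, 268.1]
tcp_rot: [-3.142, 0.587, 2.783]
contact_force: [0.4, 0.4, 0.1]
opening: 0.749
grasp_force: 0.0
side red 590 [-29.748 -22.103 212.5  ] [-47.011 -24.745 196.965] [-12.724   9.775 214.317]
side brown 1475 [-30.66  -23.388 152.67 ] [-48.433 -25.042 105.693] [-12.912 -21.376 194.607]
100 104 [-47.835 -24.954] [-12.886 -21.643]
120 290 [-47.791 -25.043] [-13.357 -21.793]
140 297 [-47.384 -24.989] [-13.126 -21.588]
160 323 [-47.149 -24.894] [-12.785 -21.376]
180 337 [-47.953 -24.929] [-12.515 -21.746]
200 95 [-47.712 -25.14 ] [-12.849 -21.448]
top red 909 [-31.06   -1.996 214.296] [-49.199 -21.205 201.007] [-11.664  16.148 216.183]
top brown 532 [-48.806  15.872 136.984] [-50.872 -18.05   44.106] [-15.987  16.323 190.182]
grasp in bin -85.49950226444236 -2.3723431017658676 264.00532381303196 tool z [[-0.781, 0.292, -0.552], [0.351, 0.936, -0.001], [0.516, -0.195, -0.834]] q [ 0.084 -0.049  2.22  -0.528  0.491 -0.72 ] [0.359 0.531 0.159] 13.6333
```

View pics/s12side.png

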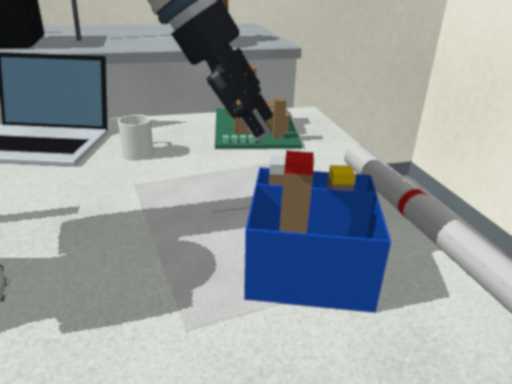

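The tube stands free with the cap at (299,163) px and its top at about 215 mm. Both short tubes are upright at (278,170) and (342,177), and the gripper is clear.

```bash
python3 -m inch '[[0,0,0,0,0,-0.4,0.25],[0,0,0,0,0,0,0.25],[0,0,0,0,0,0,0.25]]'; python3 -c "
from rig import r
print(r.sign_off())"
```

```text
clock: 13.88
eef_pos: [505.9, -30.1, 275.3]
tcp_rot: [-3.14, 0.584, 2.783]
contact_force: [-0.9, 0.6, -0.2]
opening: 0.751
grasp_force: 0.0
the job is handed in; nothing more can be done
None
```

I handed the job in at about 14 s: in the last pictures the long tube stands free and vertical on its white foot on the wide bay's floor, red cap on top, with both short tubes still upright and the gripper clear; the hand-in returned no verdict.

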